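Snap the cover onto a thermostat housing under the press bridge

ROBOT

A 6-joint arm with a two-finger parallel gripper is mounted at the origin on the work surface. World frame = base frame: x ahead of the robot, y to its left, z up, the work surface at z = 0. Lengths are in mm, angles in rad, forces in N, time in s.
With the tool pointing down it reaches from about 350 to 975 mm from the base axis. Payload 7.1 kg.
Tool frame: the origin (TCP) lies midway between the tips of the shut fingers; the grasp point (between the pads) lies 19 mm behind it; z points along the fingers, y is the line along which they close (so a half turn about z gives the same grasp; the last joint's range is limited). The gripper opens to 88 mm and grips with 3 to 60 N. Pads are 20 mm wide; open, the fingers measure 115 mm over their backs; the gripper's body (75 mm by 178 mm) begins 61 mm behind the grasp point.
Start: joints at [-1.147, 0.423, 1.63, -0, 1.089, -0.019], TCP at [267.809, -564.697, 222.675] pointing down, gripper open.
Joint ranges: [-3, 3], [-0.9, 2.11], [0.09, 2.58], [-1.31, 4.45], [0.11, 2.69], [-2.54, 2.54]. Speed limits (rad/s): [2.39, 2.39, 3.01, 3.14, 3.14, 3.14].

INTERFACE

Orientations are given as a rotation vector (axis times angle).
In Python, from workcell import ctrl gives the robot as it stands. The module is installed in compiled form; this text tells all that it offers.
- The arm moves only by the tool apply_moves, never from a script. Its argument "targets" is a list of rows, each a list of 3 entries, a list of its own where there are three numbers: the opening, from -1 (shut) to 1 (fully open), then the shift along the tool's x, y, z normalised to -1 to 1, where 1 is 5 cm, then the turn, a rotation vector about the tool's x, y, z normalised to -1 to 1, where 1 is 90 degrees. In form: [[jaw, [x, y, z], [wx, wy, wz]], ...]. A call has 1 to 8 rows; each row shifts and turns the commanded pose from where the row before left it, along the tool's axes as they then stand; what a row does not reach is not made up. A row lasts 1/8 s, in which the tool goes at most 62.5 mm and 10.7 degrees, less where a joint would pass 70% of its speed; a pose out of reach is approached as far as the arm can. A call with a number of a shift or a turn outside -1 to 1 is refused whole. A call with a gripper value outside its range is refused whole. The fingers move at their own pace and stop on an object; the grip force is fixed at half the most. Time passes only in rows, so rows that do not move let the fingers close. It gives the time, the measured TCP pose, the force, the opening and the grip force at its end, in the units of the state.
- ctrl.get_obs(): the state, without advancing time (a new reading comes with each control period).
- ctrl.get_image(name): name is "scene" or "side" or "wrist"; returns a dict with "pixels" (420x560x3 uint8, blue, green, red), "camera_matrix" (3x3 intrinsics, pixels), "k1" (the pictures are not rectified: a ray, as slopes to the right and down, at radius r is drawn at 1 + k1 r^2 times it, then the intrinsics apply), "view" (4x4, takes a point from world to camera coordinates); the wrist camera has in their place "hand_eye" (4x4, takes a point from camera to tool coordinates, whose origin is the TCP and whose axes are the flange's). Camera axes: x right, y down, z forward; pixel columns grow to the right and rows downward; lengths in mm; the calibration is good to about 2 mm. A picture is of the moment at which its call begins: read the wrist's pose just before it. There is no depth.
- ctrl.close_job(): hands the job in; it is judged then, once.
Trained networks look in the newest picture that a camera, given by its name, has taken for a name from the list of things; names that differ only in an ending like _2 or _b are one class to them, and where a whole thing is asked for, a point or a joint stands for the part that bears it (a point fixed in the world has none). Each returns a list of dicts, best first, with "score" (0 to 1); they miss things now and then, are a little off and sometimes report something else, mostly with a low value. They report only what shows in the picture. A call takes as long as a camera call.
- ctrl.masks_of(label, camera): "region" (420x560 bool, what is visible of it) and "bbox" ([left, top, right, bottom] in pixels, round what is visible of it).
- ctrl.pinpoint(label, camera): "xy" ([column, row] in pixels: a listed point, or the origin of a listed thing).
The state is a dict: "t": time; "qpos": joint angles; "qvel": joint speeds; "joint_torque": joint torques, N m; "ee_pos": TCP position; "orientation": TCP orientation; "ft_force": force on the tool from outside, world axes, zero at the start; "moment": the same for the moment, N m; "width": finger opening in mm; "grasp_force": force on a finger pad.
Only numpy, scipy, OpenCV 4.12 (cv2) and the standard library are available. Lean on these libraries where they do the work, as an engineer would, in place of code of your own. Each camera call takes 0.05 s, during which the arm holds its last target. There are 200 camera calls.

TASK

Pick up the loose cream cover plate from the bench, lay it level in the nest of the fixture, raised grip block up, so that it rests on the two spring roller catches, and let go of it. Then press it down past both catches until it sits level and fully home on the housing rim, without pressing harder than 40 N, without bumping the press bridge above the nest, and leaving the other things on the bench where they are.

Things in the scene. Friction and masses are not known exactly. Their poses are not given: they have to be found in the camera images.
- cover: Cream plastic plate, 60 (x) x 110 (y) x 5 mm, about 70 g, flat underneath, with a raised grip block in the middle of its top: 24 (x) x 26 (y) mm, 18 mm high (its top 23 mm above the underside). Origin: centre of the underside; z up, on the block's side. It lies flat on the bench, block up. A half turn makes no difference in the nest.
- fixture: Fixed aluminium base plate 150 x 290 x 12 mm (from x = -63 to +87 mm) with an open cream housing 60 (x) x 110 (y) mm on it, the nest; its rim is 50 mm above the bench. Origin: on the bench under the nest's centre; x points to the robot's left and a little ahead (yaw 0.9 to 1.5 rad), y along the nest's long side, z up.
- seat (a point): Centre of the nest at rim height (50 mm above the bench), where the cover's origin must end; axes as the fixture's.
- locator (a point): Top of one of the four steel corner locators (the one at +x, +y), 69 mm above the bench; sloped lead-ins rise to 75 mm. They leave the cover 1.5 mm (x) and 1.2 mm (y) on each side and run 22 mm along y and 12 mm along x from its corners; the middle of each side is open.
- catch_plus (a point): Spring roller catch at the nest's +y end: steel roller of radius 5 mm, 26 mm long (x), axis at this point, 58 mm above the bench, standing 2 mm over the cover's edge. A cover laid in rests on both rollers, underside 12 mm above the rim; roughly 8 to 14 N down on an end pops it past the roller, which then holds it down.
- catch_minus (a point): The same spring roller catch at the nest's -y end.
- bridge: Press bridge fixed to the fixture (same origin, axes): beam from x = -10 to 85 mm, 290 mm long (y), underside 215 mm above the bench, top 310 mm, on columns of 24 mm diameter at x = 55, y = +-125 mm; two 14 mm punches hang to 185 mm at x = 60, y = +-20 mm. An upright gripper does not fit below it: come from -x, tool leaning back to -x by 30 to 45 degrees.
- tray: Bystander: red plastic tray 70 x 90 x 26 mm with steel strips in it. Origin: centre of the underside.
- plug: Bystander: cream plug block 42 x 36 x 22 mm with two brass prongs to +x. Origin: centre of the underside.
- screwdriver: Bystander: screwdriver lying on the bench. Origin: under its middle.

How it is judged:
By the outcome, as a careful person would: the job done as asked, in the order asked, and still so for the second after the job is handed in, with the robot touching nothing.
It also fails if it takes over 59 s, if anything falls off the work surface, if the arm or the gripper's body presses on something with over 40 N, if the wrist force passes 120 N, or if a joint passes its speed limit or range.

## Working session

There is one attempt and no reset: what is moved stays moved. The work goes in short steps, Python scripts to look and compute and a tool call to move; the robot and the scene stay as the last step left them, time stands still between calls to the robot, and variables do not carry over. Pictures are saved under pics/ and viewed, at most 10 in all, crops included, and the job is handed in when it is done.

Besides the shell and the picture viewer there is one more tool, called after ">>>" as name(argument=value, ...), one argument or row to a line, values as JSON. apply_moves: Moves the arm, as the interface text tells. Scaled input: -1 to 1 covers 5 cm each way for a shift and 90 degrees each way for a turn. Its arguments: {"type":"object","properties":{"targets":{"type":"array"}},"required":["targets"]}

```bash
mkdir -p pics
cat > h.py <<'E'
import numpy as np, cv2
from scipy.spatial.transform import Rotation as R
from workcell import ctrl
def ray(im,uv,T=None):
    K=np.array(im["camera_matrix"]);k=im["k1"]
    d=np.array([(uv[0]-K[0,2])/K[0,0],(uv[1]-K[1,2])/K[1,1]]);u=d.copy()
    for _ in range(30): u=d/(1+k*(u@u))
    M=np.linalg.inv(np.array(im["view"])) if T is None else T
    r=M[:3,:3]@np.array([u[0],u[1],1]); return M[:3,3],r
def atz(im,uv,z,T=None):
    o,r=ray(im,uv,T); return o+r*(z-o[2])/r[2]
def proj(im,p,T=None):
    V=np.array(im["view"]) if T is None else np.linalg.inv(T)
    c=V[:3,:3]@np.array(p)+V[:3,3]; u=c[:2]/c[2]; u=u*(1+im["k1"]*(u@u)); K=np.array(im["camera_matrix"])
    return np.array([K[0,0]*u[0]+K[0,2],K[1,1]*u[1]+K[1,2]])
def tool():
    o=ctrl.get_obs();T=np.eye(4);T[:3,:3]=R.from_rotvec(o["orientation"]).as_matrix();T[:3,3]=o["ee_pos"];return T
def wristT(im,T): return T@np.array(im["hand_eye"])
E
python3 - <<'E'
from h import *
np.set_printoptions(precision=1,suppress=True)
o=ctrl.get_obs();print(o)
for c in ["scene","side","wrist"]:
    T=tool();im=ctrl.get_image(c);cv2.imwrite(f"pics/{c}0.png",im["pixels"])
    Tw=wristT(im,T) if c=="wrist" else None
    for n,z in dict(cover=0,fixture=0,seat=50,locator=69,catch_plus=58,catch_minus=58,bridge=0,tray=0,plug=0,screwdriver=0).items():
        for d in ctrl.pinpoint(n,c)[:2]:
            print(c,n,round(d["score"],2),np.array(d["xy"]),atz(im,d["xy"],z,Tw))
E
```

```text
{'t': 0.0, 'qpos': array([-1.1,  0.4,  1.6, -0. ,  1.1, -0. ]), 'qvel': array([-0., -0., -0.,  0.,  0.,  0.]), 'joint_torque': array([ -0. , -54.5, -27.4,   0.1,   0. ,  -0. ]), 'ee_pos': array([ 267.6, -564.2,  221.9]), 'orientation': array([-3.1, -0.7,  0. ]), 'ft_force': array([ 0.7, -0.5,  0.3]), 'moment': array([-0.,  0.,  0.]), 'grasp_force': 0.0, 'width': 87.72314900057772}
scene cover 0.83 [146.4 286.3] [ 566.2 -369.7    0. ]
scene fixture 0.84 [356.8 218.6] [536.8 198.7   0. ]
scene fixture 0.4 [142.3 285.1] [ 558.9 -377.6    0. ]
scene seat 0.64 [359.2 204. ] [538.7 198.   50. ]
scene locator 0.66 [363.6 182.6] [477.2 249.8  69. ]
scene catch_plus 0.78 [351.2 189.6] [480.2 208.8  58. ]
scene catch_plus 0.49 [205.  246.2] [ 552.4 -224.9   58. ]
scene catch_minus 0.82 [370.1 216.9] [606.9 184.8  58. ]
scene catch_minus 0.17 [351.8 191.3] [488.2 205.7  58. ]
scene tray 0.73 [207.1 244.3] [ 479.9 -205.9    0. ]
scene plug 0.65 [231.  292.9] [ 658.4 -201.5    0. ]
scene screwdriver 0.67 [368.3 167.3] [311.5 388.6   0. ]
side cover 0.73 [145.5 182.1] [ 575.2 -377.1    0. ]
side fixture 0.78 [349.7 257.1] [540.6 188.5   0. ]
side seat 0.7 [350.1 252.8] [541.9 182.5  50. ]
side seat 0.22 [449.7 208.7] [340.8 363.7  50. ]
side catch_plus 0.83 [367.8 232.7] [481.2 202.7  58. ]
side catch_minus 0.69 [339.9 271.2] [593.8 176.3  58. ]
side tray 0.94 [213.3 179.9] [ 496.5 -216.3    0. ]
side plug 0.57 [185.6 230. ] [ 646.8 -218.4    0. ]
side screwdriver 0.6 [453.3 207. ] [310.8 382.8   0. ]
```

View pics/scene0.png

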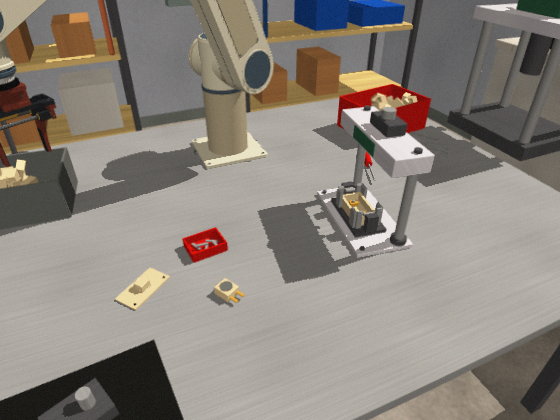

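View pics/side0.png

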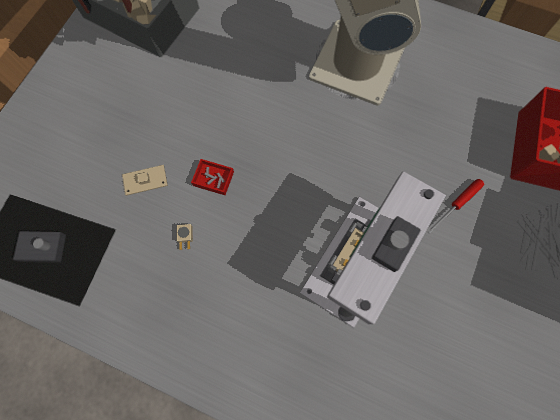

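The scene picture shows the cover at about (143,287), tray (206,244), plug (228,291) and the nest at (358,208) under the bridge. The side camera looks from above: cover at (145,180), nest at (348,250). I'll take the cover's yaw and size next.

Run:
```python
from h import *
np.set_printoptions(precision=2,suppress=True)
for c in ["scene","side"]:
    im=ctrl.get_image(c)
    for n in ["cover"]:
        for d in ctrl.masks_of(n,c)[:2]:
            ys,xs=np.where(d["region"])
            P=np.array([atz(im,(x,y),5)[:2] for x,y in zip(xs,ys)],np.float32)
            r=cv2.minAreaRect(P);b=cv2.boxPoints(r)
            print(c,round(d["score"],2),len(xs),r,b.tolist())
im=ctrl.get_image("wrist");print(im["hand_eye"],im["camera_matrix"],im["k1"])
T=tool();print(T)
```

```text
scene 0.83 1071 ((571.5589599609375, -377.9759216308594), (65.7267074584961, 111.41442108154297), 38.48908996582031) [[511.16571044921875, -354.825439453125], [580.5061645507812, -442.032470703125], [631.9522094726562, -401.12640380859375], [562.6117553710938, -313.91937255859375]]
side 0.57 912 ((570.96142578125, -380.3919982910156), (61.80419158935547, 109.86101531982422), 38.696659088134766) [[512.5009765625, -356.8404846191406], [581.185791015625, -442.5833435058594], [629.421875, -403.9435119628906], [560.737060546875, -318.2006530761719]]
[[  -0.     -0.97   -0.25   66.12]
 [   1.     -0.     -0.     -0.74]
 [  -0.     -0.25    0.97 -163.92]
 [   0.      0.      0.      1.  ]] [[357.97   0.   275.05]
 [  0.   357.97 201.66]
 [  0.     0.     1.  ]] -0.022980351660053865
[[   0.9     0.43   -0.    267.8 ]
 [   0.43   -0.9    -0.   -564.71]
 [  -0.      0.     -1.    222.67]
 [   0.      0.      0.      1.  ]]
```

>>> apply_moves(
  targets=[
    [0.2,[0,0,0],[0,0,-0.074]],
    [0.2,[0,0,0],[0,0,-0.074]],
    [0.2,[0,0,0],[0,0.089,0]],
    [0.2,[0,0,0],[0,0.089,0]],
    [0.2,[0,0,0],[0,0.089,0]],
    [0.2,[0,0,0],[0,0.089,0]],
    [0.2,[0,0,0],[0,0.089,0]],
    [0.2,[0,0,0],[0,0,0]],
  ],
)

```text
t: 2.9
ee_pos: [266.2, -565.1, 220.7]
orientation: [-2.6, -0.907, -0.947]
ft_force: [0.5, -0.3, -0.6]
width: 52.6
grasp_force: 0.0
```

```bash
cat >> h.py <<'E'
def plan(yaw,lean,tgt,name=""):
    """yaw: azimuth (deg) of the tool x's horizontal; lean deg; tgt: TCP world. Prints turn+shift needed (normalised; shift in axes after turn)."""
    T=tool();a,l=np.radians([yaw,lean]);h=np.array([np.cos(a),np.sin(a),0]);Z=np.array([0,0,1.])
    x=h*np.cos(l)+Z*np.sin(l);z=h*np.sin(l)-Z*np.cos(l);Rt=np.c_[x,np.cross(z,x),z]
    w=R.from_matrix(T[:3,:3].T@Rt).as_rotvec()/(np.pi/2); d=np.array(tgt)-T[:3,3]
    print(name,"turn",w.round(3),"shift(now)",(T[:3,:3].T@d/50).round(3),"shift(after)",(Rt.T@d/50).round(3),"world",d.round(1))
E
python3 - <<'E'
from h import *
o=ctrl.get_obs();print(o["qpos"].round(2),o["ee_pos"].round(1))
h=np.array([np.cos(np.radians(38.6)),np.sin(np.radians(38.6)),0])
plan(38.6,40,np.array([571,-379,130])-50*h)
E
```

```text
[-1.43  0.61  1.5   0.59  1.46 -0.73] [ 266.2 -565.1  220.7]
 turn [-0.001 -0.001 -0.002] shift(now) [3.493 0.893 5.305] shift(after) [3.498 0.894 5.302] world [265.8 154.9 -90.7]
```

>>> apply_moves(
  targets=[
    [0.2,[0.44,0.11,0.66],[0,0,0]],
    [0.2,[0.44,0.11,0.66],[0,0,0]],
    [0.2,[0.44,0.11,0.66],[0,0,0]],
    [0.2,[0.44,0.11,0.66],[0,0,0]],
    [0.2,[0.44,0.11,0.66],[0,0,0]],
    [0.2,[0.44,0.11,0.66],[0,0,0]],
    [0.2,[0.44,0.11,0.66],[0,0,0]],
    [0.2,[0.44,0.11,0.66],[0,0,0]],
  ],
)

```text
t: 3.9
ee_pos: [534.7, -407.4, 134.4]
orientation: [-2.602, -0.917, -0.945]
ft_force: [-0.6, 0.3, 0.0]
width: 52.8
grasp_force: 0.0
```

>>> apply_moves(
  targets=[
    [0.2,[0,0,0],[0,0,0]],
    [0.2,[0,0,0],[0,0,0]],
  ],
)

```text
t: 4.15
ee_pos: [533.2, -408.5, 134.5]
orientation: [-2.601, -0.916, -0.947]
ft_force: [0.1, 0.0, 0.1]
width: 53.2
grasp_force: 0.0
```

Run:
```python
from h import *
np.set_printoptions(precision=2,suppress=True)
o=ctrl.get_obs();print(o["qpos"].round(2),o["ee_pos"].round(1),o["t"])
T=tool();im=ctrl.get_image("wrist");Tw=wristT(im,T);cv2.imwrite("pics/w1.png",im["pixels"])
for d in ctrl.pinpoint("cover","wrist")[:2]: print(d,atz(im,d["xy"],0,Tw))
for d in ctrl.masks_of("cover","wrist")[:2]:
    m=d["region"].astype(np.uint8);ys,xs=np.where(m)
    P=np.array([atz(im,(x,y),5,Tw)[:2] for x,y in zip(xs,ys)],np.float32)
    r=cv2.minAreaRect(P);print(round(d["score"],2),d["bbox"],r)
```

```text
[-0.97  0.66  1.65  0.82  1.07 -0.58] [ 533.2 -408.5  134.5] 4.15
{'xy': [276.4, 249.5], 'score': 0.78} [ 569.6  -380.16    0.  ]
0.98 [216.3, 216.6, 337.4, 284.2] ((567.8818359375, -379.974609375), (62.6448860168457, 110.52293395996094), 38.72971725463867)
```

View pics/w1.png

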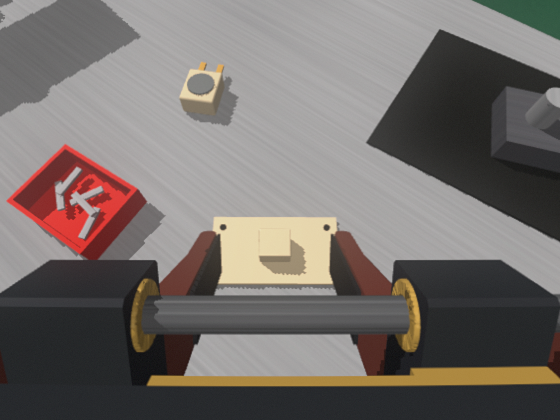

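The wrist picture shows the cover squarely between the fingers: plate's far corners at (213,218) and (337,218), near edge at row about 284, block top at about (259..292, 228..261).

Run:
```python
from h import *
np.set_printoptions(precision=2,suppress=True)
T=tool();im=ctrl.get_image("wrist");Tw=wristT(im,T)
c=cv2.resize(im["pixels"][205:300,200:350],None,fx=5,fy=5,interpolation=cv2.INTER_CUBIC);cv2.imwrite("pics/w1c.png",c)
a,b=[atz(im,p,5,Tw) for p in ((213,218),(337,218))];d=(a-b)[:2];print(a,b,np.hypot(*d),np.degrees(np.arctan2(d[1],d[0])))
# template: predicted outline for a pose, to compare
h=np.radians(38.7)
for cx,cy in ((568,-380),(570,-379)):
    M=np.array([[np.cos(h),-np.sin(h)],[np.sin(h),np.cos(h)]])
    for s,z in (((30,55),5),((30,-55),5),((-30,-55),5),((-30,55),5),((12,13),23),((12,-13),23),((-12,-13),23),((-12,13),23)):
        p=M@np.array(s)+[cx,cy];print(s,(proj(im,[*p,z],Tw)-[200,205])*5,end=" ")
    print()
```

```text
[ 555.22 -318.86    5.  ] [ 625.31 -406.66    5.  ] 112.34340672748449 128.5982727364185
(30, 55) [69.59 56.17] (30, -55) [675.19  55.19] (-30, -55) [701.81 384.23] (-30, 55) [ 44.08 385.53] (12, 13) [295.29 111.4 ] (12, -13) [449.95 111.14] (-12, -13) [452.94 248.77] (-12, 13) [292.78 249.07] 
(30, 55) [73.03 45.15] (30, -55) [676.86  44.17] (-30, -55) [703.56 371.25] (-30, 55) [ 47.87 372.54] (12, 13) [298.3   99.33] (12, -13) [452.48  99.07] (-12, -13) [455.55 235.83] (-12, 13) [295.9  236.12]
```

View pics/w1c.png

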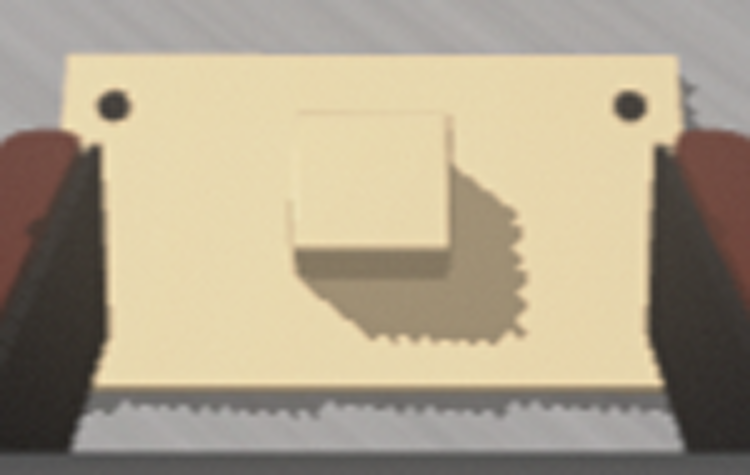

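The outline predicted for a cover at (568,-380) with yaw 38.7° fits the crop (top edge row 53, block 295–449 × 112–248) to within a pixel or so. I'll descend.

Run:
```python
from h import *
plan(38.7,40,[569,-379,45])
plan(38.7,40,[569,-379,13])
```

```text
turn [ 0.001 -0.    -0.   ] shift(now) [-0.419 -0.024  1.982] shift(after) [-0.419 -0.021  1.982] world [ 36.5  30.6 -89.4]
 turn [ 0.001 -0.    -0.   ] shift(now) [-0.831 -0.025  2.472] shift(after) [-0.83  -0.021  2.473] world [  36.5   30.6 -121.4]
```

>>> apply_moves(
  targets=[
    [0.2,[-0.1,-0.01,0.5],[0,0,0]],
    [0.2,[-0.1,-0.01,0.5],[0,0,0]],
    [0.2,[-0.1,0,0.5],[0,0,0]],
    [0.2,[-0.12,0,0.48],[0,0,0]],
    [0.2,[0,0,0],[0,0,0]],
    [0.2,[0,0,0],[0,0,0]],
  ],
)

```text
t: 5.1
ee_pos: [569.8, -378.2, 44.5]
orientation: [-2.6, -0.913, -0.948]
ft_force: [0.1, -0.0, 0.7]
width: 52.5
grasp_force: 0.0
```

Run:
```python
from h import *
for i in range(3): plan(38.7,40,[569,-379,13])
```

```text
turn [ 0.    -0.001  0.   ] shift(now) [-0.424  0.002  0.468] shift(after) [-0.423  0.002  0.468] world [ -0.8  -0.8 -31.5]
 turn [ 0.    -0.001  0.   ] shift(now) [-0.424  0.002  0.468] shift(after) [-0.423  0.002  0.468] world [ -0.8  -0.8 -31.5]
 turn [ 0.    -0.001  0.   ] shift(now) [-0.424  0.002  0.468] shift(after) [-0.423  0.002  0.468] world [ -0.8  -0.8 -31.5]
```

>>> apply_moves(
  targets=[
    [0.2,[-0.14,0,0.16],[0,0,0]],
    [0.2,[-0.14,0,0.16],[0,0,0]],
    [0.2,[-0.14,0,0.15],[0,0,0]],
    [0.2,[0,0,0],[0,0,0]],
  ],
)

```text
t: 5.6
ee_pos: [568.7, -378.8, 12.4]
orientation: [-2.6, -0.912, -0.947]
ft_force: [0.6, -0.5, -0.4]
width: 52.6
grasp_force: 0.1
```

>>> apply_moves(
  targets=[
    [-1,[0,0,0],[0,0,0]],
    [-1,[0,0,0],[0,0,0]],
    [-1,[0,0,0],[0,0,0]],
    [-1,[0,0,0],[0,0,0]],
    [-1,[0,0,0],[0,0,0]],
    [-1,[0,0,0],[0,0,0]],
  ],
)

```text
t: 6.35
ee_pos: [568.9, -378.7, 13.2]
orientation: [-2.6, -0.913, -0.948]
ft_force: [0.3, 0.1, 2.4]
width: 25.5
grasp_force: 30.0
```

>>> apply_moves(
  targets=[
    [-1,[0.2,0,-0.24],[0,0,0]],
    [-1,[0.39,0,-0.46],[0,0,0]],
    [-1,[0.39,0,-0.46],[0,0,0]],
    [-1,[0.39,0,-0.46],[0,0,0]],
    [-1,[0.18,0,-0.22],[0,0,0]],
    [-1,[0,0,0],[0.056,0,-0.067]],
    [-1,[0,0,0],[0.056,0,-0.067]],
    [-1,[0,0,0],[0.056,0,-0.067]],
  ],
)

```text
t: 7.35
ee_pos: [568.5, -378.7, 133.2]
orientation: [-2.273, -1.379, -0.828]
ft_force: [0.1, 0.0, -1.1]
width: 25.5
grasp_force: 30.0
```

>>> apply_moves(
  targets=[
    [-1,[0,0,0],[0.056,0,-0.067]],
    [-1,[0,0,0],[0.056,0,-0.067]],
    [-1,[0.3,-0.14,0.25],[0,0,0]],
    [-1,[0.5,-0.24,0.42],[0,0,0]],
    [-1,[0.5,-0.24,0.42],[0,0,0]],
    [-1,[0.5,-0.24,0.42],[0,0,0]],
    [-1,[0.5,-0.24,0.42],[0,0,0]],
    [-1,[0.5,-0.24,0.42],[0,0,0]],
  ],
)

```text
t: 8.35
ee_pos: [541.0, -184.7, 133.1]
orientation: [-2.025, -1.64, -0.738]
ft_force: [-0.2, 0.2, -0.8]
width: 25.7
grasp_force: 30.0
```

Run:
```python
from h import *
o=ctrl.get_obs();print(o["qpos"].round(2),o["width"],o["ee_pos"])
plan(78,40,[509,46,150])
```

```text
[-0.67  0.64  1.71  0.66  1.23 -0.83] 25.749781295984224 [ 541.0030309  -184.72010505  133.0950233 ]
 turn [ 0.001 -0.     0.   ] shift(now) [ 3.573 -1.587  2.555] shift(after) [ 3.573 -1.585  2.557] world [-32.  230.7  16.9]
```

>>> apply_moves(
  targets=[
    [-1,[0.5,-0.22,0.36],[0,0,0]],
    [-1,[0.5,-0.22,0.36],[0,0,0]],
    [-1,[0.5,-0.22,0.36],[0,0,0]],
    [-1,[0.5,-0.22,0.36],[0,0,0]],
    [-1,[0.5,-0.22,0.36],[0,0,0]],
    [-1,[0.5,-0.22,0.36],[0,0,0]],
    [-1,[0.5,-0.22,0.36],[0,0,0]],
    [-1,[0,0,0],[0,0,0]],
  ],
)

```text
t: 9.35
ee_pos: [509.7, 42.2, 149.2]
orientation: [-2.022, -1.642, -0.737]
ft_force: [-0.3, -0.8, -1.6]
width: 25.7
grasp_force: 30.0
```

>>> apply_moves(
  targets=[
    [-1,[0,0,0],[0,0,0]],
    [-1,[0,0,0],[0,0,0]],
  ],
)

```text
t: 9.6
ee_pos: [511.4, 39.5, 149.1]
orientation: [-2.026, -1.64, -0.74]
ft_force: [-0.6, 0.4, -1.4]
width: 26.1
grasp_force: 30.0
```

Run:
```python
from h import *
np.set_printoptions(precision=2,suppress=True)
o=ctrl.get_obs();print(o["qpos"].round(2),o["ee_pos"].round(1),o["t"])
T=tool();im=ctrl.get_image("wrist");Tw=wristT(im,T);cv2.imwrite("pics/w2.png",im["pixels"])
for n,z in dict(seat=50,fixture=0,locator=69,catch_plus=58,catch_minus=58,cover=T[2,3]-13).items():
    for d in ctrl.pinpoint(n,"wrist")[:2]: print(n,round(d["score"],2),np.array(d["xy"]),atz(im,d["xy"],z,Tw))
```

```text
[-0.34  0.47  2.    0.87  0.99 -0.75] [511.4  39.5 149.1] 9.6
seat 0.69 [267.5 125.4] [536.65 192.87  50.  ]
fixture 0.87 [267.6 156.4] [535.6 191.5   0. ]
locator 0.92 [202.4  82.5] [485.1  239.18  69.  ]
catch_plus 0.57 [199.6 117. ] [476.88 209.09  58.  ]
catch_minus 0.75 [326.4 116.6] [590.12 185.32  58.  ]
cover 0.74 [277.6 263.8] [511.83  38.51 136.06]
```

View pics/w2.png

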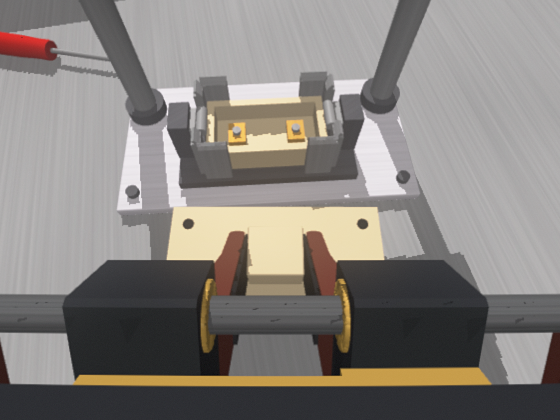

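The wrist picture shows the held cover at (175–380, 208–265), with the nest clear ahead of it. The locators are at about (212,90), (313,85), (213,155) and (322,150), the rollers at (201,120) and (330,116), and the base plate's near edge runs (119,208)–(418,193). I'll crop in to fit the nest's pose.

Run:
```python
import cv2
p=cv2.imread("pics/w2.png")[65:225,110:430]
cv2.imwrite("pics/w2c.png",cv2.resize(p,None,fx=2.5,fy=2.5,interpolation=cv2.INTER_CUBIC))
```

```text
(no output)
```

View pics/w2c.png

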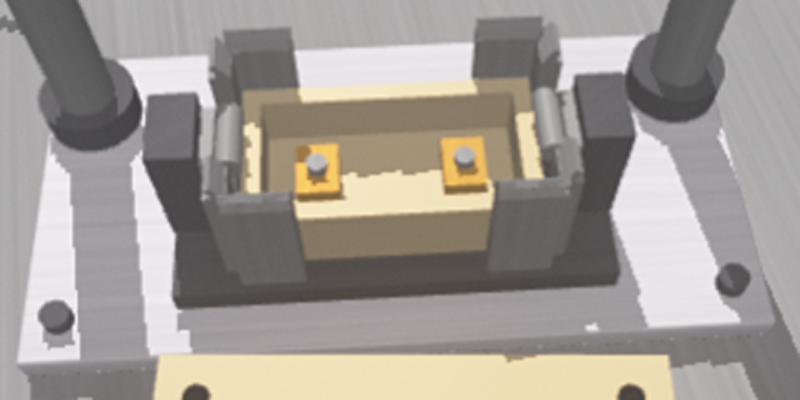

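Run:
```python
from h import *
from scipy.optimize import least_squares
np.set_printoptions(precision=2,suppress=True)
T=tool();im=ctrl.get_image("wrist");Tw=wristT(im,T);print(T[:3,3])
c=lambda x,y:(x/2.5+110-.3,y/2.5+65-.3)
# crop px, z, xf, yf (None=unconstrained)
obs=[((20,362),12,-63,145),((772,325),12,-63,-145),((297,217),50,-30,33),((490,205),50,-30,-33),((298,89),50,30,None),((475,80),50,30,None),
((228,134),58,None,58),((549,117),58,None,-58)]
W=[atz(im,c(*o[0]),o[1],Tw)[:2] for o in obs]
def f(p,full=False):
    a=p[2];M=np.array([[np.cos(a),np.sin(a)],[-np.sin(a),np.cos(a)]]);r=[]
    for w,o in zip(W,obs):
        q=M@(w-p[:2])
        if o[2] is not None:r.append(q[0]-o[2])
        if o[3] is not None:r.append(q[1]-o[3])
    return np.array(r)
s=least_squares(f,[537,193,1.36],loss="soft_l1");print(s.x,np.degrees(s.x[2]),f(s.x))
# held cover: top-plate far edge corners & block top
zc=T[2,3]-13
for p in [(158,356),(668,356)]: print("cover far corner",c(*p),atz(im,c(*p),zc+5,Tw))
h=np.radians(78)
print("blob",[atz(im,p,zc+23,Tw) for p in ((249,226),(303,226),(305,281),(248,281))])
for n,z in dict(seat=50,catch_plus=58,catch_minus=58,locator=69).items():
    for d in ctrl.pinpoint(n,"wrist")[:1]: print(n,atz(im,d["xy"],z,Tw))
# predicted held cover corners if centred at TCP
for q in ((30,55,5),(30,-55,5),(12,13,23),(12,-13,23),(-12,13,23)):
    hx=np.array([np.cos(h),np.sin(h),0]);hy=np.array([-np.sin(h),np.cos(h),0])
    print(q,proj(im,T[:3,3]+[0,0,-13]+hx*q[0]+hy*q[1]+[0,0,q[2]],Tw))
cv2.imwrite("pics/w2d.png",cv2.resize(im["pixels"][195:315,160:400],None,fx=3.3,fy=3.3,interpolation=cv2.INTER_CUBIC))
```

```text
[510.96  40.24 149.06]
[535.01 196.65   1.42] 81.13003746420087 [-0.22 -1.58 -0.53  1.65  0.31  1.61  1.6  -1.64 -0.63  0.07  0.85 -0.87]
cover far corner (172.89999999999998, 207.1) [461.93  80.7  141.06]
cover far corner (376.9, 207.1) [570.74  57.45 141.06]
blob [array([500.39,  53.75, 159.06]), array([525.58,  48.37, 159.06]), array([520.06,  22.59, 159.06]), array([495.24,  27.91, 159.06])]
seat [537.08 196.88  50.  ]
catch_plus [474.35 202.17  58.  ]
catch_minus [592.37 189.44  58.  ]
locator [481.  240.5  69. ]
(30, 55, 5) [175.53 206.08]
(30, -55, 5) [376.92 205.88]
(12, 13, 23) [249.36 224.11]
(12, -13, 23) [303.74 224.05]
(-12, 13, 23) [247.8  273.63]
```

View pics/w2d.png

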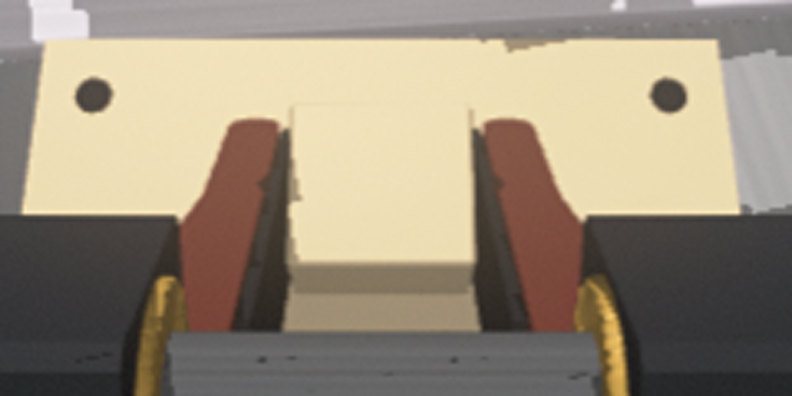

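The cover hangs straight in the grip, with its far edge level at row 207 and its centre within about 1 mm of the TCP. The nest fits at about (535,197), yaw 81.1°. I'll turn to that yaw and go over the nest.

Run:
```python
from h import *
plan(81.1,40,[535.7-40*.155,197.7-40*.988,110])
plan(81.1,40,[535.7,197.7,104])
```

```text
turn [ 0.023 -0.    -0.026] shift(now) [ 1.32  -0.128  2.129] shift(after) [1.322 0.003 2.131] world [ 18.6 117.7 -39.1]
 turn [ 0.023 -0.    -0.026] shift(now) [ 1.854 -0.171  2.735] shift(after) [1.858 0.003 2.737] world [ 24.8 157.2 -45.1]
```

>>> apply_moves(
  targets=[
    [-1,[0,0,0],[0.023,0,-0.026]],
    [-1,[0.22,0,0.35],[0,0,0]],
    [-1,[0.22,0,0.36],[0,0,0]],
    [-1,[0.22,0,0.36],[0,0,0]],
    [-1,[0.22,0,0.36],[0,0,0]],
    [-1,[0.22,0,0.35],[0,0,0]],
    [-1,[0.22,0,0.35],[0,0,0]],
    [-1,[0,0,0],[0,0,0]],
  ],
)

```text
t: 11.2
ee_pos: [529.1, 159.1, 109.6]
orientation: [-1.968, -1.691, -0.717]
ft_force: [-0.2, 0.3, -1.2]
width: 26.0
grasp_force: 30.0
```

>>> apply_moves(
  targets=[
    [-1,[0,0,0],[0,0,0]],
    [-1,[0,0,0],[0,0,0]],
  ],
)

```text
t: 11.45
ee_pos: [529.6, 157.5, 110.2]
orientation: [-1.972, -1.688, -0.719]
ft_force: [-0.5, -0.9, -0.7]
width: 25.6
grasp_force: 30.0
```

Run:
```python
from h import *
np.set_printoptions(precision=2,suppress=True)
o=ctrl.get_obs();print(o["qpos"].round(2),o["ee_pos"].round(1),o["t"])
T=tool();im=ctrl.get_image("wrist");Tw=wristT(im,T)
plan(81.1,40,[535.7,197.7,104])
for n,z in dict(seat=50,catch_plus=58,catch_minus=58,locator=69).items():
    for d in ctrl.pinpoint(n,"wrist")[:1]: print(n,d["xy"],atz(im,d["xy"],z,Tw))
cv2.imwrite("pics/w3.png",cv2.resize(im["pixels"][90:290,120:420],None,fx=2.6,fy=2.6,interpolation=cv2.INTER_CUBIC))
```

```text
[-0.1   0.55  2.    1.02  0.86 -0.74] [529.6 157.5 110.2] 11.45
 turn [ 0. -0.  0.] shift(now) [ 0.54 -0.01  0.62] shift(after) [ 0.54 -0.    0.62] world [ 6.1 40.3 -6.2]
locator [189.1, 167.6] [482.5  240.44  69.  ]
```

View pics/w3.png

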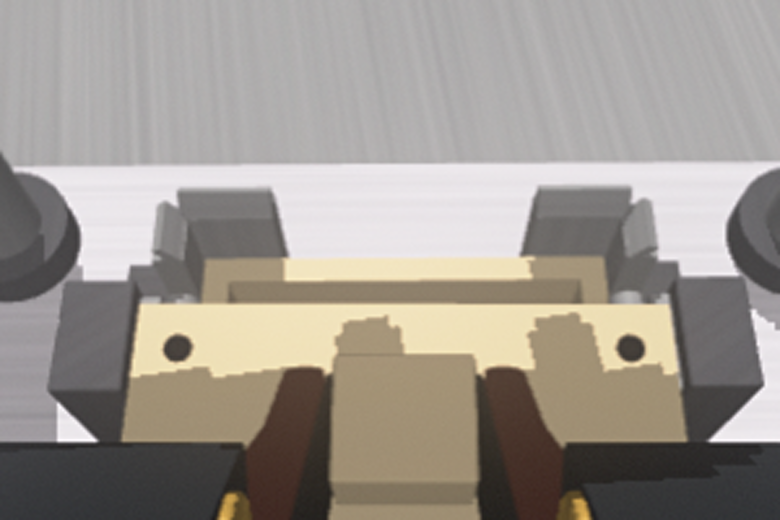

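The crop shows the cover's far edge (rows 304) parallel to the base plate's far edge (162–165). Cover and nest are both centred near column 403, so the yaw and lateral position are right. Next I'll measure the remaining distance along x.

Run:
```python
from h import *
np.set_printoptions(precision=2,suppress=True)
T=tool();im=ctrl.get_image("wrist");Tw=wristT(im,T)
h=np.array([.155,.988,0]);y=np.array([-.988,.155,0]);g=lambda u,v,z:(lambda p:np.array([p@h,p@y]))(atz(im,(u/2.6+120-.3,v/2.6+90-.3),z,Tw)-T[:3,3])
zt=T[2,3]-13
print("rim far ctr-30:",g(404,258,50)-[30,0],"rim corners",g(203,258,50),g(606,258,50))
print("base far ctr-87:",g(403,163.5,12)-[87,0])
print("cover far -30:",(g(137,304,zt+5)+g(671,304,zt+5))/2-[30,0],g(137,304,zt+5),g(671,304,zt+5))
print("block far -12",g(332,354,zt+23)-[12,13],g(475,354,zt+23)-[12,-13])
```

```text
rim far ctr-30: [38.12  0.61] rim corners [68.19 56.54] [ 68.08 -55.6 ]
base far ctr-87: [37.69  0.89]
cover far -30: [-0.34  0.66] [29.72 56.71] [ 29.6  -55.39]
block far -12 [-0.86  0.89] [-0.88  0.66]
```

>>> apply_moves(
  targets=[
    [-1,[0.15,0,0.12],[0,0,0]],
    [-1,[0.15,0,0.12],[0,0,0]],
    [-1,[0.15,0,0.13],[0,0,0]],
    [-1,[0.13,0,0.12],[0,0,0]],
    [-1,[-0.15,0,0.18],[0,0,0]],
    [-1,[0,0,0],[0,0,0]],
    [-1,[0,0,0],[0,0,0]],
  ],
)

```text
t: 12.62
ee_pos: [535.0, 195.4, 97.8]
orientation: [-1.972, -1.687, -0.718]
ft_force: [0.3, 0.2, -0.4]
width: 25.3
grasp_force: 30.0
```

Run:
```python
from h import *
o=ctrl.get_obs();print(o["qpos"].round(2),o["ee_pos"].round(1),o["ft_force"].round(1),o["t"])
plan(81.1,40,[535.7,197.7,98])
im=ctrl.get_image("wrist");cv2.imwrite("pics/w4f.png",im["pixels"])
cv2.imwrite("pics/w4.png",cv2.resize(im["pixels"][130:290,140:410],None,fx=2.9,fy=2.9,interpolation=cv2.INTER_CUBIC))
```

```text
[-0.03  0.58  1.99  1.07  0.81 -0.74] [535.  195.4  97.8] [ 0.3  0.2 -0.4] 12.625
 turn [-0. -0. -0.] shift(now) [0.039 0.006 0.027] shift(after) [0.039 0.006 0.027] world [0.7 2.3 0.2]
```

View pics/w4.png

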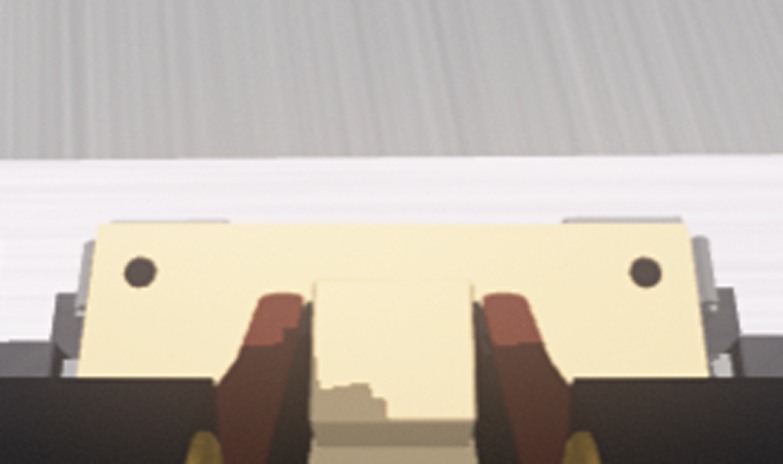

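Run:
```python
from h import *
np.set_printoptions(precision=2,suppress=True)
T=tool();im=ctrl.get_image("wrist");Tw=wristT(im,T)
h=np.array([.155,.988,0]);y=np.array([-.988,.155,0]);g=lambda u,v,z:(lambda p:np.array([p@h,p@y]))(atz(im,(u/2.9+140-.3,v/2.9+130-.3),z,Tw)-T[:3,3])
zt=T[2,3]-13
for dz in (0,4): # height offset of camera hypothesised
    Tw[2,3]-=dz
    print(dz,"base far -87:",g(392,156.5,12)-[87,0],"cover far -30",(g(98,222,zt+5-(0))+g(688,222,zt+5))/2-[30,0],"w",g(98,222,zt+5)[1]-g(688,222,zt+5)[1],"loc",g(110,220,75),g(683,218,75))
# compare w3 locator tops when TCP h was 38 back
im3T=Tw
for c in ("side","scene"):
    im=ctrl.get_image(c)
    for n,z in dict(seat=50,cover=85,catch_plus=58,catch_minus=58).items():
        for d in ctrl.pinpoint(n,c)[:1]:
            p=atz(im,d["xy"],z)-T[:3,3];print(c,n,round(d["score"],2),p@h,p@y)
    cv2.imwrite(f"pics/{c}4.png",im["pixels"])
im=cv2.imread("pics/side4.png")[175:330,280:440]
cv2.imwrite("pics/s4.png",cv2.resize(im,None,fx=3.7,fy=3.7,interpolation=cv2.INTER_CUBIC))
```

```text
0 base far -87: [-0.39  0.82] cover far -30 [-0.12  0.6 ] w 111.09524663867037 loc [37.42 58.45] [ 37.72 -58.74]
4 base far -87: [-2.58  0.81] cover far -30 [-1.99  0.61] w 108.58031718822792 loc [35.54 57.24] [ 35.83 -57.5 ]
side seat 0.7 -6.690523364467496 -4.47501868237022
side cover 0.65 0.9515016121430525 -1.907697703569081
side catch_plus 0.84 0.37679123109478285 56.65459952789105
side catch_minus 0.85 -5.607911712112702 -59.21426746082443
scene seat 0.7 6.516466750652004 -15.273080009098738
scene cover 0.62 7.727381103431003 6.077191891445846
scene catch_plus 0.59 -2.0227378459260144 65.00480210793715
scene catch_minus 0.9 -6.763889205860582 -76.62454835989749
```

Over the nest the x position agrees within 0.5 mm. The locator ends (110/683 in the crop, against the cover's 98/688) call for a 0.7 mm sideways shift and about 0.3° of yaw. I'll apply that and lower it.

>>> apply_moves(
  targets=[
    [-1,[0,0.015,0],[0.002,0,-0.003]],
    [-1,[-0.065,0,0.077],[0,0,0]],
    [-1,[-0.065,0,0.077],[0,0,0]],
    [-1,[-0.03,0,0.035],[0,0,0]],
    [-1,[-0.03,0,0.035],[0,0,0]],
    [-1,[0,0,0],[0,0,0]],
  ],
)

```text
t: 13.98
ee_pos: [535.8, 195.5, 83.3]
orientation: [-1.967, -1.693, -0.717]
ft_force: [-0.2, 0.6, -0.5]
width: 26.1
grasp_force: 30.0
```

>>> apply_moves(
  targets=[
    [-1,[-0.026,0,0.031],[0,0,0]],
    [-1,[-0.026,0,0.031],[0,0,0]],
    [-1,[0,0,0],[0,0,0]],
  ],
)

```text
t: 14.35
ee_pos: [535.9, 195.4, 79.3]
orientation: [-1.967, -1.693, -0.717]
ft_force: [-0.2, -0.8, -1.7]
width: 26.1
grasp_force: 30.0
```

>>> apply_moves(
  targets=[
    [-1,[-0.013,0,0.015],[0,0,0]],
    [-1,[-0.013,0,0.015],[0,0,0]],
    [-1,[-0.013,0,0.015],[0,0,0]],
    [-1,[0,0,0],[0,0,0]],
  ],
)

```text
t: 14.85
ee_pos: [535.9, 195.4, 76.4]
orientation: [-1.967, -1.693, -0.717]
ft_force: [-0.3, -0.1, -1.1]
width: 25.4
grasp_force: 30.0
```

>>> apply_moves(
  targets=[
    [-1,[-0.013,0,0.015],[0,0,0]],
    [-1,[0,0,0],[0,0,0]],
  ],
)

```text
t: 15.1
ee_pos: [536.0, 195.4, 75.4]
orientation: [-1.967, -1.693, -0.717]
ft_force: [1.0, -0.2, -1.5]
width: 25.9
grasp_force: 30.0
```

>>> apply_moves(
  targets=[
    [-1,[-0.009,0,0.011],[0,0,0]],
    [-1,[0,0,0],[0,0,0]],
  ],
)

```text
t: 15.35
ee_pos: [536.1, 195.4, 75.0]
orientation: [-1.966, -1.693, -0.718]
ft_force: [-0.4, -0.3, 1.5]
width: 25.4
grasp_force: 30.0
```

The force changed from -1.5 to +1.5 N, so the cover has come to rest on the catches. I'll let go.

>>> apply_moves(
  targets=[
    [-0.1,[0,0,0],[0,0,0]],
    [-0.1,[0,0,0],[0,0,0]],
    [-0.1,[0,0,0],[0,0,0]],
    [-0.1,[0,0,0],[0,0,0]],
  ],
)

```text
t: 15.85
ee_pos: [535.9, 195.4, 74.7]
orientation: [-1.967, -1.693, -0.717]
ft_force: [0.8, -0.1, -0.4]
width: 39.3
grasp_force: 0.0
```

>>> apply_moves(
  targets=[
    [-0.1,[0.13,0,-0.15],[0,0,0]],
    [-0.1,[0.13,0,-0.15],[0,0,0]],
    [-0.1,[0.13,0,-0.15],[0,0,0]],
    [-0.1,[0,0,0],[0,0,0]],
    [-0.1,[0,0,0],[0,0,0]],
  ],
)

```text
t: 16.48
ee_pos: [536.0, 195.8, 104.7]
orientation: [-1.967, -1.693, -0.717]
ft_force: [0.3, -0.2, 0.4]
width: 39.2
grasp_force: 0.0
```

Run:
```python
from h import *
np.set_printoptions(precision=2,suppress=True)
o=ctrl.get_obs();print(o["ee_pos"].round(1),o["ft_force"].round(1),o["t"],o["width"])
T=tool();im=ctrl.get_image("wrist");Tw=wristT(im,T)
# expected projections of a cover resting at 62, centre (535.9,194.9) yaw 81.4
a=np.radians(81.4);h=np.array([np.cos(a),np.sin(a),0]);y=np.array([-h[1],h[0],0]);c=np.array([535.6,194.9,62])
v=lambda p:(proj(im,p,Tw)-[140,150])*2.9
for q in ((30,55,5),(30,-55,5),(12,13,23),(12,-13,23),(-12,13,23),(-12,-13,23)): print(q,v(c+h*q[0]+y*q[1]+[0,0,q[2]]))
cv2.imwrite("pics/w5.png",cv2.resize(im["pixels"][150:330,140:410],None,fx=2.9,fy=2.9,interpolation=cv2.INTER_CUBIC))
```

```text
[536.  195.8 104.7] [ 0.3 -0.2  0.4] 16.475 39.22496843305862
(30, 55, 5) [135.82 225.68]
(30, -55, 5) [650.75 225.63]
(12, 13, 23) [325.34 278.95]
(12, -13, 23) [462.03 278.93]
(-12, 13, 23) [321.77 405.83]
(-12, -13, 23) [465.94 405.79]
```

View pics/w5.png

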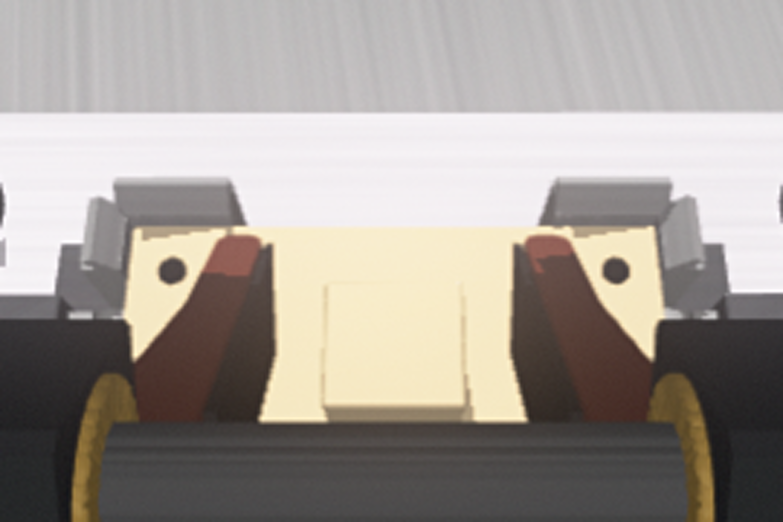

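The cover sits level in the nest, with its far edge flat at row 226 between the locators, as predicted for resting on the rollers at 62 mm. I'll shut the fingers and press on the block.

>>> apply_moves(
  targets=[
    [-1,[0.115,0,0.096],[0,0,0]],
    [-1,[0,0,0],[0,0,0]],
    [-1,[0,0,0],[0,0,0]],
    [-1,[0,0,0],[0,0,0]],
    [-1,[-0.06,0,0.07],[0,0,0]],
    [-1,[-0.06,0,0.07],[0,0,0]],
    [-1,[0,0,0],[0,0,0]],
  ],
)

```text
t: 17.4
ee_pos: [536.8, 203.1, 94.8]
orientation: [-1.967, -1.692, -0.716]
ft_force: [0.5, -0.1, -0.3]
width: 0.6
grasp_force: 0.0
```

>>> apply_moves(
  targets=[
    [-1,[-0.013,0,0.015],[0,0,0]],
    [-1,[-0.013,0,0.015],[0,0,0]],
    [-1,[0,0,0],[0,0,0]],
  ],
)

```text
t: 17.77
ee_pos: [537.1, 203.1, 93.3]
orientation: [-1.967, -1.693, -0.717]
ft_force: [0.8, -0.3, -0.7]
width: 0.5
grasp_force: 0.0
```

>>> apply_moves(
  targets=[
    [-1,[-0.013,0,0.015],[0,0,0]],
    [-1,[-0.013,0,0.015],[0,0,0]],
    [-1,[0,0,0],[0,0,0]],
  ],
)

```text
t: 18.15
ee_pos: [537.3, 203.2, 91.6]
orientation: [-1.966, -1.693, -0.718]
ft_force: [-0.4, -0.6, 3.4]
width: 0.0
grasp_force: 1.5
```

>>> apply_moves(
  targets=[
    [-1,[-0.006,0,0.008],[0,0,0]],
    [-1,[0,0,0],[0,0,0]],
  ],
)

```text
t: 18.4
ee_pos: [537.6, 203.1, 91.2]
orientation: [-1.967, -1.693, -0.718]
ft_force: [0.4, 0.1, 4.0]
width: 0.4
grasp_force: 2.0
```

>>> apply_moves(
  targets=[
    [-1,[-0.013,0,0.015],[0,0,0]],
    [-1,[0,0,0],[0,0,0]],
  ],
)

```text
t: 18.65
ee_pos: [536.7, 203.0, 89.4]
orientation: [-1.967, -1.693, -0.716]
ft_force: [0.2, 0.2, 1.1]
width: 0.5
grasp_force: 0.3
```

>>> apply_moves(
  targets=[
    [-1,[-0.013,0,0.015],[0,0,0]],
    [-1,[0,0,0],[0,0,0]],
  ],
)

```text
t: 18.9
ee_pos: [536.7, 203.0, 88.4]
orientation: [-1.967, -1.693, -0.716]
ft_force: [-0.2, 0.4, -0.0]
width: 0.5
grasp_force: 0.0
```

The force dropped to zero, so something moved. I'll check with a picture.

Run:
```python
from h import *
np.set_printoptions(precision=2,suppress=True)
T=tool();im=ctrl.get_image("wrist");Tw=wristT(im,T);print(T[:3,3])
a=np.radians(81.4);h=np.array([np.cos(a),np.sin(a),0]);y=np.array([-h[1],h[0],0])
v=lambda p:(proj(im,p,Tw)-[140,150])*2.9
for z in (50,62):
  c=np.array([535.6,194.9,z]);print(z)
  for q in ((30,55,5),(30,-55,5),(22,47,5),(22,-47,5),(12,13,23),(12,-13,23)): print(q,v(c+h*q[0]+y*q[1]+[0,0,q[2]]))
cv2.imwrite("pics/w6.png",cv2.resize(im["pixels"][150:330,140:410],None,fx=2.9,fy=2.9,interpolation=cv2.INTER_CUBIC))
```

```text
[536.69 203.04  88.42]
50
(30, 55, 5) [129.98 250.7 ]
(30, -55, 5) [661.55 250.5 ]
(22, 47, 5) [164.93 287.76]
(22, -47, 5) [626.76 287.58]
(12, 13, 23) [325.46 309.08]
(12, -13, 23) [467.12 309.02]
62
(30, 55, 5) [116.1  229.47]
(30, -55, 5) [675.83 229.25]
(22, 47, 5) [152.67 268.15]
(22, -47, 5) [639.43 267.96]
(12, 13, 23) [321.45 288.5 ]
(12, -13, 23) [471.65 288.44]
```

View pics/w6.png

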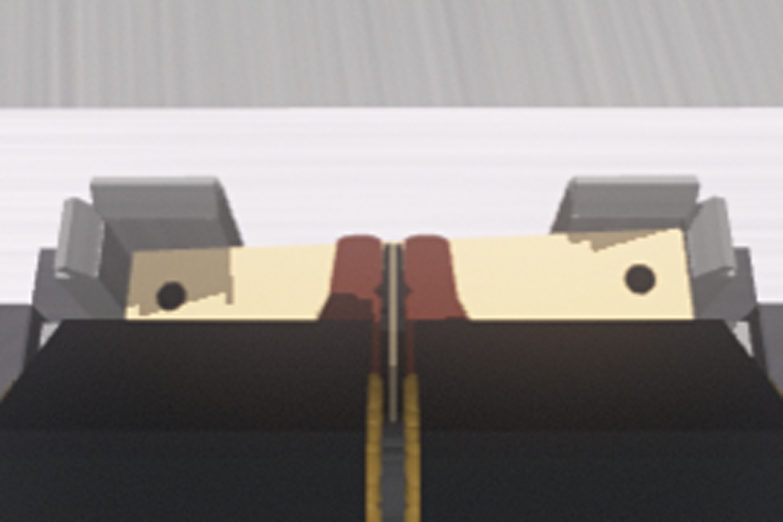

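The left (+y) end is home (corner row 250, predicted 250.7). The right end still rides on its roller (row 229). I'll shift 6 mm toward that end on the block and go on. I've now viewed one picture more than the ten allowed, so from here I'll check by numbers only.

>>> apply_moves(
  targets=[
    [-1,[0,0.12,0],[0,0,0]],
    [-1,[-0.013,0,0.015],[0,0,0]],
    [-1,[-0.013,0,0.015],[0,0,0]],
    [-1,[0,0,0],[0,0,0]],
  ],
)

```text
t: 19.45
ee_pos: [543.1, 202.2, 87.0]
orientation: [-1.967, -1.693, -0.717]
ft_force: [0.6, -1.3, 2.0]
width: 0.5
grasp_force: 0.7
```

>>> apply_moves(
  targets=[
    [-1,[-0.013,0,0.015],[0,0,0]],
    [-1,[0,0,0],[0,0,0]],
  ],
)

```text
t: 19.7
ee_pos: [543.2, 202.3, 86.3]
orientation: [-1.966, -1.693, -0.718]
ft_force: [-1.5, -0.8, 4.8]
width: 0.5
grasp_force: 2.4
```

>>> apply_moves(
  targets=[
    [-1,[-0.013,0,0.015],[0,0,0]],
    [-1,[0,0,0],[0,0,0]],
  ],
)

```text
t: 19.95
ee_pos: [543.3, 202.4, 85.9]
orientation: [-1.965, -1.693, -0.719]
ft_force: [-1.1, -3.1, 9.6]
width: 0.6
grasp_force: 4.6
```

>>> apply_moves(
  targets=[
    [-1,[-0.013,0,0.015],[0,0,0]],
    [-1,[0,0,0],[0,0,0]],
  ],
)

```text
t: 20.2
ee_pos: [543.4, 202.5, 85.2]
orientation: [-1.965, -1.692, -0.719]
ft_force: [-2.3, -2.2, 12.1]
width: 0.3
grasp_force: 5.4
```

>>> apply_moves(
  targets=[
    [-1,[-0.013,0,0.015],[0,0,0]],
    [-1,[0,0,0],[0,0,0]],
  ],
)

```text
t: 20.45
ee_pos: [543.3, 202.0, 83.0]
orientation: [-1.967, -1.693, -0.718]
ft_force: [0.6, -0.7, 1.4]
width: 0.3
grasp_force: 0.4
```

>>> apply_moves(
  targets=[
    [-1,[-0.013,0,0.015],[0,0,0]],
    [-1,[0,0,0],[0,0,0]],
  ],
)

```text
t: 20.7
ee_pos: [542.5, 202.1, 81.4]
orientation: [-1.967, -1.693, -0.716]
ft_force: [0.2, 0.6, -0.1]
width: 0.4
grasp_force: 0.0
```

It popped. I'll go back to the middle and press gently to confirm it bottoms out on the rim.

>>> apply_moves(
  targets=[
    [-1,[0,-0.12,0],[0,0,0]],
    [-1,[-0.013,0,0.015],[0,0,0]],
    [-1,[0,0,0],[0,0,0]],
  ],
)

```text
t: 21.08
ee_pos: [536.9, 203.0, 80.8]
orientation: [-1.967, -1.693, -0.717]
ft_force: [0.2, -0.5, 0.1]
width: 0.2
grasp_force: 0.0
```

>>> apply_moves(
  targets=[
    [-1,[-0.013,0,0.015],[0,0,0]],
    [-1,[0,0,0],[0,0,0]],
  ],
)

```text
t: 21.32
ee_pos: [537.2, 203.0, 80.0]
orientation: [-1.966, -1.693, -0.717]
ft_force: [0.7, 0.2, 2.6]
width: 0.3
grasp_force: 0.8
```

>>> apply_moves(
  targets=[
    [-1,[-0.013,0,0.015],[0,0,0]],
    [-1,[0,0,0],[0,0,0]],
  ],
)

```text
t: 21.58
ee_pos: [537.2, 203.1, 79.6]
orientation: [-1.966, -1.693, -0.718]
ft_force: [-2.5, -1.3, 8.2]
width: 0.8
grasp_force: 3.8
```

>>> apply_moves(
  targets=[
    [-1,[-0.013,0,0.015],[0,0,0]],
    [-1,[0,0,0],[0,0,0]],
  ],
)

```text
t: 21.82
ee_pos: [537.3, 203.1, 79.4]
orientation: [-1.965, -1.692, -0.719]
ft_force: [-5.0, -4.7, 14.0]
width: 0.4
grasp_force: 7.2
```

>>> apply_moves(
  targets=[
    [-1,[0.06,0,-0.07],[0,0,0]],
    [-1,[0.1,0,-0.12],[0,0,0]],
    [-1,[0.1,0,-0.12],[0,0,0]],
    [-1,[-0.2,0,-0.3],[0,0,0]],
    [-1,[-0.2,0,-0.3],[0,0,0]],
    [-1,[0,0,0],[0,0,0]],
    [-1,[0,0,0],[0,0,0]],
  ],
)

```text
t: 22.7
ee_pos: [531.9, 168.2, 108.2]
orientation: [-1.968, -1.692, -0.717]
ft_force: [-0.6, 0.1, 0.5]
width: 0.7
grasp_force: 0.0
```

Run:
```python
from h import *
np.set_printoptions(precision=1,suppress=True)
o=ctrl.get_obs();print(o["ee_pos"].round(1),o["ft_force"].round(1),o["t"])
T=tool();im=ctrl.get_image("wrist");Tw=wristT(im,T)
a=np.radians(81.4);h=np.array([np.cos(a),np.sin(a),0]);y=np.array([-h[1],h[0],0])
for d in ctrl.pinpoint("cover","wrist")[:1]: print(d)
# dark screw holes near the plate's far corners: sub-pixel centre vs prediction for z=50/62
g=cv2.cvtColor(im["pixels"],cv2.COLOR_BGR2GRAY)
for s in (1,-1):
    pr=[proj(im,np.array([535.6,194.9,z+5])+h*22+y*s*47,Tw) for z in (50,62)]
    u,v=pr[0].astype(int);w=g[v-12:v+13,u-10:u+11];m=(w<90).astype(np.uint8)
    n,l,st,ce=cv2.connectedComponentsWithStats(m)
    print(s,"pred50",pr[0],"pred62",pr[1],"found",[(st[i,4],ce[i]+[u-10,v-12]) for i in range(1,n)])
```

```text
[531.9 168.2 108.2] [-0.6  0.1  0.5] 22.7
{'xy': [275.1, 241.6], 'score': 0.84}
1 pred50 [206.5 209.2] pred62 [203.4 201.5] found [(np.int32(50), array([206.4, 211.4]))]
-1 pred50 [344.3 209. ] pred62 [347.5 201.4] found [(np.int32(47), array([343. , 211.2]))]
```

Both plate holes read the same row (211.4 and 211.2), as expected for 50 mm, so the cover is level and home. I'll back off and hand in.

>>> apply_moves(
  targets=[
    [-1,[-0.4,0,-0.5],[0,0,0]],
    [-1,[-0.4,0,-0.5],[0,0,0]],
    [-1,[-0.4,0,-0.5],[0,0,0]],
    [-1,[0,0,0],[0,0,0]],
    [-1,[0,0,0],[0,0,0]],
  ],
)

```text
t: 23.42
ee_pos: [517.7, 76.2, 127.0]
orientation: [-1.966, -1.693, -0.717]
ft_force: [-0.6, -0.2, 0.2]
width: 0.7
grasp_force: 0.0
```

```bash
python3 -c "
from workcell import ctrl
print(ctrl.close_job())"
```

```text
the job is handed in; nothing more can be done
None
```

I laid the cover level on both catches, let go, and pressed it home on the rim (highest reading about 16 N, both ends level by the last wrist image); I handed the job in at about 23.5 s with no verdict returned, and I viewed 11 pictures, one over the limit of 10.

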